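Draw the refractometer from its stand and hold it level to the window

ROBOT

A 7-joint arm with a two-finger parallel gripper is mounted at the origin on a cart in front of the work surface, level with it; the furniture and walls round the work are solid. World frame = base frame: x ahead of the robot, y to its left, z up, the work surface at z = 0. Lengths are in m, angles in rad, forces in N, time in s.
With the tool pointing down it reaches from about 0.4 to 0.9 m from the base axis. Payload 5.6 kg.
Tool frame: the origin (TCP) lies midway between the tips of the shut fingers; the grasp point (between the pads) lies 19 mm behind it; z points along the fingers, y is the line along which they close (so a half turn about z gives the same grasp; the last joint's range is limited). The gripper opens to 92 mm and grips with 3 to 60 N. Pads are 20 mm wide; open, the fingers measure 128 mm over their backs; the gripper's body (75 mm by 189 mm) begins 69 mm behind the grasp point.
Start: joints at [-1.244, 0.468, -0.012, 1.603, 0.006, 1.071, -0.056], TCP at [0.235, 0.606, 0.215] pointing down, gripper open.
Joint ranges: [-2.53, 2.53], [-0.31, 2.02], [-1.57, 1.55], [0.28, 2.44], [-1.29, 4.43], [0.15, 1.84], [-2.92, 2.92]. Speed limits (rad/s): [2.57, 2.57, 3.14, 3.14, 3.14, 3.14, 3.14].

INTERFACE

Orientations are given as a 3x3 rotation matrix whose columns are the frame's x, y, z axes.
In Python, from station import env, effector, solver, viewer, workorder, search_frame, tip_of gives the robot as it stands. Calls block until the motion is done:
- env.reach(position, orientation): joint-space move of the TCP to a pose.
- env.movel(position, frame=None, rate=0.15): straight line of the TCP; frame=None keeps the orientation; rate is the mean speed in m/s.
- env.goto_joints(angles): joint-space move.
- effector.release() and effector.grasp(squeeze=None): open the fingers fully, or close them until they stop; squeeze is the grip in N (None keeps the last).
- env.pause(seconds).
- solver.inverse_kinematics(position, orientation): joint angles nearest the present ones, or None.
- env.sense(): the state.
- viewer.read_camera(name): name is "scene" or "top" or "wrist"; returns (picture, depth): 384x512x3 uint8, red, green, blue; 384x512 float32, m along the optical axis (not along the pixel's ray), 0 where there is no reading.
- viewer.camera_info(name): a dict with "intrinsics" (3x3 intrinsics, pixels), "eye" and "rotation" of the camera in the world; the wrist camera has in their place "T_tool_cam" (4x4, takes a point from camera to tool coordinates, whose origin is the TCP and whose axes are the flange's). Camera axes: x right, y up, looking along -z (the intrinsics and any distortion apply to the point x, -y, -z); pixel columns grow to the right and rows downward; lengths in m; the calibration is good to about 2 mm. A picture is of the moment at which its call begins: read the wrist's pose just before it. camera_info takes no time and is no camera call.
A pose or a line that the arm cannot do raises env.PlanningError and nothing moves.
- workorder.finish_job(): hands the job in; it is judged then, once.
Trained networks look in the newest picture that a camera, given by its name, has taken for a name from the list of things; names that differ only in an ending like _2 or _b are one class to them, and where a whole thing is asked for, a point or a joint stands for the part that bears it (a point fixed in the world has none). Each returns a list of dicts, best first, with "score" (0 to 1); they miss things now and then, are a little off and sometimes report something else, mostly with a low value. They report only what shows in the picture. A call takes as long as a camera call.
- search_frame(camera, name): "at" ([x, y, z] in m, in world coordinates, good to about 4 mm: the middle of the surface that is visible of it).
- tip_of(camera, name): "at" ([x, y, z] in m, in world coordinates, good to about 4 mm: a listed point, or the origin of a listed thing).
The state is a dict: "t": time; "joint_positions": joint angles; "joint_velocities": joint speeds; "tau": joint torques, N m; "ee_pos": TCP position; "tcp_rot": TCP orientation; "wrist_force": force on the tool from outside, world axes, zero at the start; "moment": the same for the moment, N m; "gripper_width": finger opening in m; "grasp_force": force on a finger pad.
Only numpy, scipy, OpenCV 4.12 (cv2) and the standard library are available. Lean on these libraries where they do the work, as an engineer would, in place of code of your own. Each camera call takes 0.05 s, during which the arm holds its last target. There are 200 camera calls.

TASK

Get the hand refractometer ready for a drop of sample: draw it straight up out of the sprung well of its stand and hold it with the whole prism over the slide tray, not touching the tray, prism end to the window, barrel level, prism face (the side that faces the front of the stand, roughly towards you, at the start) up, the prism 10 cm or more above the counter. Leave the stand with its vial, the tray and the other things where they are. Finish while still holding it there, steady: it is not put down or let go.

Things in the scene. Friction and masses are not known exactly. Their poses are not given: they have to be found in the camera images.
- refractometer: Black hand refractometer, 191 mm, 0.1 to 0.16 kg. Barrel 28 x 28 mm (x -14..14, z 0..28) from y -51 (shoulder) to +96 mm (eyepiece end); clear prism tongue 22 mm wide, 5 thick (z 11..16) from y -51 to -96. -y points out of the prism end; +z is the prism-face side, up in use. Starts prism down in the stand's well, +y up, +z to the stand's front. Centre of mass near y +19.
- barrel (a point): On the barrel's centre line, 40 mm above the origin towards the eyepiece: a good place to grip, by the two flanks that face along the refractometer's x (28 mm apart). Starts 153 mm above the counter, 51 mm above the well's mouth; the eyepiece end is 56 mm above it. Axes as the refractometer's.
- prism (a point): Middle of the refractometer's prism tongue, 115 mm from barrel towards the prism end. Axes as refractometer.
- prism_end (a point): Free end of the prism tongue, 136 mm from barrel. It starts 17 mm above the counter, hanging free inside the well, 85 mm below the mouth.
- stand: Grey bench stand, loose, 1.4 kg: foot 112 (x) x 132 (y) x 14 mm, y -80..+52; tower 45 x 45 mm, 102 mm tall, with a well 31 mm square. Origin on the counter on the well's axis, z up, front -x (roughly to the robot). Steel spring clips at +y and -y press the barrel with about 3 N each: it draws out with a straight pull of 3 to 7 N over 35 mm. Clip leaves end 6 mm above the mouth.
- capillary_vial: Vial, 19 mm across, 78 mm tall, loose in a cup on the stand's -y side, 56 mm from the well's axis; its top is 96 mm above the counter. Origin at its bottom centre.
- slide_tray: Shallow metal slide tray, loose, 140 mm (x) by 250 mm (y), rim 11 mm high and 3 mm thick. Origin at the centre of its underside; its -y axis points to the window, which is straight ahead of the robot (world +x), within 6 degrees.
- specimen_cup: Specimen cup with screw lid, 64 mm across, 68 mm tall, loose bystander. Origin at its bottom centre.
- wash_bottle: Wash bottle, 59 x 93 mm, 182 mm tall with its spout, loose bystander. Origin at its bottom centre.
- lens_tissue: Booklet of lens tissue, 72 x 105 x 6 mm, loose bystander. Origin at the centre of its underside.

How it is judged:
By the outcome, as a careful person would: the job done as asked, in the order asked, and still so for the second after the job is handed in, while the arm keeps its last pose, push and grip.
It also fails if it takes over 38 s, if anything falls off the work surface, if the arm or the gripper's body presses on something with over 40 N, if the wrist force passes 120 N, or if a joint passes its speed limit or range.

## Working session

There is one attempt and no reset: what is moved stays moved. The work goes in short steps, each a Python script; the robot and the scene stay as the last script left them, time stands still between calls to the robot, and variables do not carry over. Pictures are saved under pics/ and viewed, at most 10 in all, crops included, and the job is handed in when it is done.

```bash
ls; mkdir -p pics
python3 - <<'E'
from station import env, viewer, search_frame, tip_of
import cv2, numpy as np
for c in("scene","top"):
    p,d=viewer.read_camera(c); cv2.imwrite(f"pics/{c}0.png",p[:,:,::-1])
    i=viewer.camera_info(c); print(c,np.round(i["eye"],3),np.round(i["rotation"],3).tolist(),i["intrinsics"])
    for n in("refractometer","barrel","stand","capillary_vial","slide_tray","specimen_cup","wash_bottle","lens_tissue"):
        for f in(search_frame,tip_of):
            print(n,f.__name__,[(np.round(r["at"],3).tolist(),round(r["score"],2)) for r in f(c,n)[:2]])
print(env.sense()["t"], env.sense()["tcp_rot"])
E
```

```text
pics
scene [-0.145 -0.898  0.685] [[0.83, 0.247, -0.501], [-0.558, 0.397, -0.728], [0.019, 0.884, 0.467]] [[428.30859687   0.         256.2658879 ]
 [  0.         428.30859687 195.02212632]
 [  0.           0.           1.        ]]
refractometer call [([0.552, 0.054, 0.16], 0.79)]
refractometer call [([0.571, 0.063, 0.113], 0.58)]
barrel call [([0.552, 0.058, 0.158], 0.62)]
barrel call [([0.556, 0.065, 0.151], 0.63)]
stand call [([0.543, 0.041, 0.02], 0.7), ([0.437, 0.302, 0.09], 0.19)]
stand call [([0.56, 0.065, 0.0], 0.77), ([0.402, -0.312, 0.001], 0.64)]
capillary_vial call [([0.564, 0.001, 0.077], 0.61)]
capillary_vial call [([0.568, 0.01, 0.018], 0.41)]
slide_tray call [([0.603, -0.168, 0.001], 0.78)]
slide_tray call [([0.608, -0.166, -0.0], 0.91)]
specimen_cup call []
specimen_cup call [([0.403, 0.219, 0.001], 0.62)]
wash_bottle call [([0.437, 0.3, 0.092], 0.62)]
wash_bottle call [([0.457, 0.334, 0.003], 0.97)]
lens_tissue call [([0.395, -0.315, 0.008], 0.68)]
lens_tissue call [([0.401, -0.313, 0.002], 0.71)]
top [0.428 0.01  1.417] [[0.01, 0.999, -0.053], [-1.0, 0.01, 0.003],
[... 470 characters left out ...]
 call [([0.401, 0.216, 0.068], 0.37)]
capillary_vial call [([0.564, 0.01, 0.014], 0.59)]
slide_tray call [([0.612, -0.163, 0.001], 0.8)]
slide_tray call [([0.608, -0.162, -0.002], 0.82), ([0.565, 0.008, 0.011], 0.36)]
specimen_cup call [([0.401, 0.213, 0.069], 0.56)]
specimen_cup call [([0.4, 0.218, 0.002], 0.61)]
wash_bottle call [([0.449, 0.309, 0.108], 0.84)]
wash_bottle call [([0.461, 0.335, -0.002], 0.95)]
lens_tissue call [([0.4, -0.31, 0.008], 0.65)]
lens_tissue call [([0.399, -0.314, 0.003], 0.97), ([0.574, 0.066, 0.116], 0.38)]
1.7 [[-9.32373944e-01  3.61495264e-01  5.39131803e-05]
 [ 3.61495264e-01  9.32373945e-01 -7.54638786e-06]
 [-5.29952281e-05  1.24533039e-05 -9.99999999e-01]]
```

```bash
cat > h.py <<'E'
from station import env, effector, solver, viewer, workorder, search_frame, tip_of
import numpy as np, cv2
def cloud(cam):
    s=env.sense(); p,d=viewer.read_camera(cam); i=viewer.camera_info(cam); K=np.array(i["intrinsics"])
    v,u=np.indices(d.shape); P=np.stack([(u-K[0,2])/K[0,0]*d,-(v-K[1,2])/K[1,1]*d,-d],-1)
    if cam=="wrist":
        T=np.array(i["T_tool_cam"]); P=P@T[:3,:3].T+T[:3,3]; R,t=np.array(s["tcp_rot"]),np.array(s["ee_pos"])
    else: R,t=np.array(i["rotation"]),np.array(i["eye"])
    W=P@R.T+t; W[d==0]=np.nan
    return p,W
def rect(pts):
    (c,wh,a)=cv2.minAreaRect((pts*1000).astype(np.float32)); return np.round(c,1),np.round(wh,1),round(a,1)
def rotz(a): c,s=np.cos(a),np.sin(a); return np.array([[c,-s,0],[s,c,0],[0,0,1]])
E
python3 - <<'E'
from h import *
p,W=cloud("top")
def sel(c,r,z0,z1): 
    return W[(np.hypot(W[...,0]-c[0],W[...,1]-c[1])<r)&(W[...,2]>z0)&(W[...,2]<z1)]
for n,a in dict(foot=((.56,.05),.12,.009,.03),tower=((.56,.065),.06,.09,.12),top=((.56,.065),.05,.19,.22),tray=((.608,-.164),.16,.004,.03),vial=((.566,.01),.025,.085,.1)).items():
    q=sel(*a); print(n,len(q),rect(q[:,:2]),np.round(np.median(q,0),4))
cv2.imwrite("pics/both.png",np.hstack([cv2.resize(cv2.imread(f"pics/{c}0.png"),(400,300)) for c in("scene","top")]))
# IK tests
q=np.array([.561,.066])
for z in(.3,.134):print(solver.inverse_kinematics([*q,z],np.array([[0,1,0],[1,0,0],[0,0,-1.]])), solver.inverse_kinematics([*q,z],np.array([[0,-1,0],[-1,0,0],[0,0,-1.]])),solver.inverse_kinematics([*q,z],np.array([[1,0,0],[0,-1,0],[0,0,-1.]])),solver.inverse_kinematics([*q,z],np.array([[-1,0,0],[0,1,0],[0,0,-1.]])))
for x in(.51,.55,.58):
  for z in(.2,.25,.3,.4):
    # tool z=+x, tool y = +-y
    for s in(1,-1):
      R=np.array([[0,0,1],[0,s,0],[-s,0,0.]]); print(x,z,s,np.round(np.linalg.det(R)),(lambda r:None if r is None else np.round(r,2))(solver.inverse_kinematics([x,-.164,z],R)))
E
```

```text
foot 1059 (array([552.7,  58.5]), array([148.6, 209.8]), 88.4) [0.5531 0.0423 0.0151]
tower 143 (array([563.1,  45.5]), array([42.8, 80.7]), 0.7) [0.5592 0.053  0.1014]
top 82 (array([562. ,  64.5]), array([25.2, 24.4]), 87.3) [0.5624 0.0633 0.2095]
tray 2507 (array([ 607.6, -163.5]), array([312.7, 317.4]), 59.5) [ 0.6116 -0.1671  0.0059]
vial 28 (array([568.5,   6.7]), array([15.3, 15. ]), 0.6) [0.5685 0.0082 0.0976]
[-0.64245241  0.25881654  0.56875865  1.74606843 -0.1496409   1.18001712
 -0.03158854] [ 0.73339973  0.59820076 -1.31036419  1.66265231  0.59180374  1.34877791
  2.46920566] [-0.80536608  0.28652246  0.78010151  1.75503794 -0.21593698  1.18830901
 -1.53517176] [-0.46366238  0.24538533  0.34741252  1.73521358 -0.08970177  1.17655202
  1.47945797]
[-0.58425477  0.4537132   0.52063618  1.91076477 -0.29381093  0.85238516
  0.08820634] [-0.10272631  0.42682379 -0.09241711  1.87848124  0.05139512  0.83855392
  2.92032303] [-0.71479047  0.49113277  0.69821293  1.91861036 -0.40569478  0.87605806
 -1.38014947] [-0.37001113  0.42478499  0.24377618  1.89682521 -0.13451498  0.83565658
  1.51415727]
0.51 0.2 1 1.0 None
0.51 0.2 -1 1.0 None
0.51 0.25 1 1.0 None
0.51 0.25 -1 1.0 None
0.51 0.3 1 1.0 None
0.51 0.3 -1 1.0 None
0.51 0.4 1 1.0 None
0.51 0.4 -1 1.0 None
0.55 0.2 1 1.0 None
0.55 0.2 -1 1.0 None
0.55 0.25 1 1.0 None
0.55 0.25 -1 1.0 None
0.55 0.3 1 1.0 None
0.55 0.3 -1 1.0 None
0.55 0.4 1 1.0 None
0.55 0.4 -1 1.0 None
0.58 0.2 1 1.0 None
0.58 0.2 -1 1.0 None
0.58 0.25 1 1.0 None
0.58 0.25 -1 1.0 None
0.58 0.3 1 1.0 None
0.58 0.3 -1 1.0 None
0.58 0.4 1 1.0 None
0.58 0.4 -1 1.0 None
```

View pics/both.png

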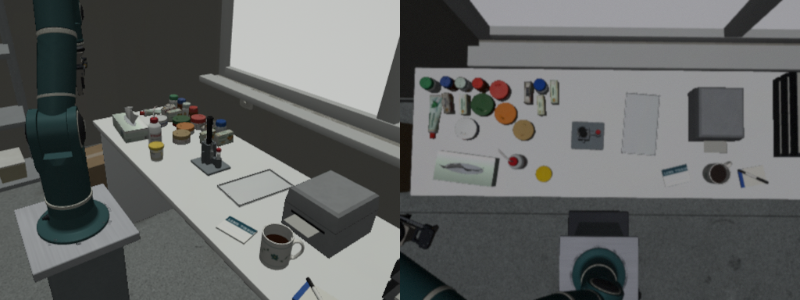

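```bash
cat >> h.py <<'E'
def Rgrasp(al,yaw,s):   # tool orientation at the grasp; yaw of stand x axis about z
    z=np.array([np.sin(al),0,-np.cos(al)]); y=np.array([0,-s,0.]); return rotz(yaw)@np.stack([np.cross(y,z),y,z],1)
R0=np.array([[0,0,-1],[-1,0,0],[0,1,0.]])       # refractometer in stand frame
Rf=np.array([[0,-1,0],[1,0,0],[0,0,1.]])        # refractometer final, yaw 0
def Rfinal(Rg,yaw,yawf): return rotz(yawf)@Rf@(rotz(yaw)@R0).T@Rg
E
python3 - <<'E'
from h import *
b=np.array([.562,.0655,.153]); yaw=np.radians(5)
f=lambda r:None if r is None else np.round(r,2).tolist()
for ad in range(20,71,10):
  for s in(1,-1):
    al=np.radians(ad); Rg=Rgrasp(al,yaw,s); F=Rfinal(Rg,yaw,0)
    print(ad,s,[f(solver.inverse_kinematics(b+[0,0,h]+.019*Rg[:,2],Rg)) for h in(0,.15)],'F',[f(solver.inverse_kinematics(np.array([x,-.164,.2])+.019*F[:,2],F)) for x in(.48,.53)])
p,W=cloud("top")
m=(np.hypot(W[...,0]-.608,W[...,1]+.164)<.16)&(W[...,2]>.0075)&(W[...,2]<.02); print(m.sum(),rect(W[m][:,:2]))
m=(abs(W[...,0]-.56)<.08)&(abs(W[...,1]-.05)<.09)&(W[...,2]>.009)&(W[...,2]<.018)
n,l,st,c=cv2.connectedComponentsWithStats(m.astype(np.uint8)); k=1+st[1:,4].argmax(); print(st[k],rect(W[l==k][:,:2]))
x0=p[60:230,190:440]; cv2.imwrite("pics/topcrop.png",cv2.resize(x0[:,:,::-1],None,fx=3,fy=3,interpolation=cv2.INTER_CUBIC))
E
```

```text
20 1 [[-0.74, 0.33, 0.64, 2.17, -0.47, 0.39, -1.23], [-0.76, 0.07, 0.61, 2.02, -0.02, 0.71, -1.64]] F [None, None]
20 -1 [[-0.4, 0.29, 0.23, 2.15, -0.09, 0.36, 1.55], [-0.68, 0.07, 0.51, 2.02, -0.01, 0.71, 1.49]] F [None, None]
30 1 [[-0.78, 0.3, 0.66, 2.29, -1.02, 0.15, -0.69], [-0.56, 0.0, 0.36, 2.14, 0.12, 0.48, -1.78]] F [None, None]
30 -1 [[0.01, 0.28, -0.24, 2.25, 0.92, 0.16, 0.57], [-0.83, -0.01, 0.63, 2.15, 0.14, 0.49, 1.36]] F [None, None]
40 1 [[0.18, 0.31, -0.44, 2.35, 2.34, 0.28, 2.32], [-0.42, -0.04, 0.2, 2.25, 0.39, 0.25, -2.06]] F [None, [1.52, 0.6, -1.29, 2.38, 2.57, 0.32, -0.41]]
40 -1 [[0.15, 0.31, -0.42, 2.35, 2.35, 0.28, -0.84], [-0.91, -0.08, 0.68, 2.28, 0.53, 0.26, 0.97]] F [None, [1.52, 0.6, -1.29, 2.38, 2.57, 0.32, 2.74]]
50 1 [None, [-1.26, -0.17, 0.99, 2.41, 1.79, 0.25, 2.89]] F [[1.66, 0.47, -1.38, 2.37, 1.57, 0.17, 0.51], [1.48, 0.53, -1.3, 2.28, 1.58, 0.25, 0.48]]
50 -1 [None, [-0.7, -0.07, 0.45, 2.38, 1.91, 0.15, -0.43]] F [[1.66, 0.47, -1.38, 2.37, 1.57, 0.17, -2.63], [1.48, 0.53, -1.3, 2.28, 1.58, 0.25, -2.66]]
60 1 [None, None] F [[0.99, 0.15, -0.64, 2.29, -0.37, 0.25, 2.28], [-0.4, 0.2, 0.83, 2.27, -0.99, 0.4, 2.81]]
60 -1 [None, None] F [[-0.46, 0.09, 0.9, 2.37, -0.91, 0.36, -0.34], [0.02, 0.17, 0.34, 2.25, -0.78, 0.32, -0.53]]
70 1 [None, None] F [[-0.42, 0.14, 0.83, 2.25, -0.49, 0.52, 2.35], [-0.08, 0.21, 0.43, 2.14, -0.41, 0.51, 2.22]]
70 -1 [None, None] F [[-0.62, 0.18, 1.07, 2.26, -0.59, 0.55, -0.68], [-0.44, 0.26, 0.86, 2.15, -0.62, 0.57, -0.72]]
659 (array([ 610.8, -160.5]), array([312.4, 297.1]), 87.1)
[219 155  43  38 896] (array([562.9,  49.8]), array([131.8, 117.6]), 88.5)
```

View pics/topcrop.png

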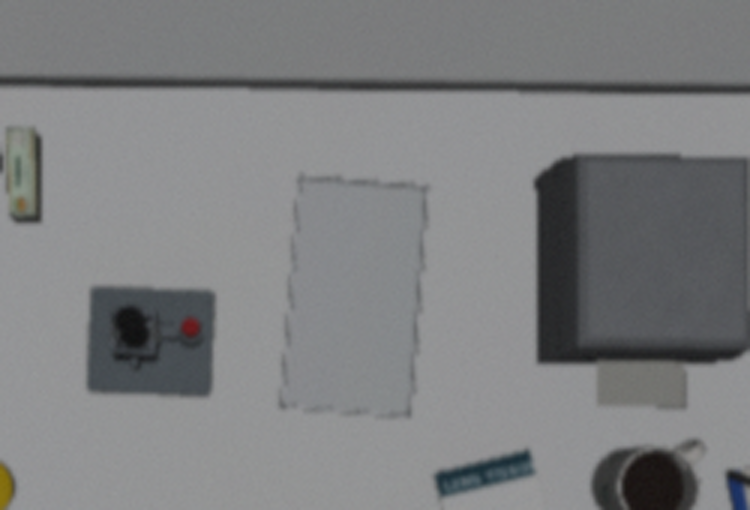

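Run:
```python
from h import *
yaw=np.radians(-1.2); b=np.array([.562,.0645,.155]); s=1
ik=solver.inverse_kinematics
lo=np.array([-2.53,-.31,-1.57,.28,-1.29,.15,-2.92]);hi=np.array([2.53,2.02,1.55,2.44,4.43,1.84,2.92])
mar=lambda q:min((q-lo).min(),(hi-q).min())
for ad in(20,25,30,35,40,45):
  al=np.radians(ad)
  for s in(1,-1):
    Rg=Rgrasp(al,yaw,s)
    S=[ik(b+[0,0,h]+.019*Rg[:,2],Rg) for h in(0,.06,.12,.18)]
    print(ad,s,'grasp',[None if q is None else (np.round(q,2).tolist(),round(mar(q),2)) for q in S])
    F=Rfinal(Rg,yaw,np.radians(-3)); best=[]
    for x in(.53,.55,.565):
      for y in(-.12,-.155,-.19):
        for z in(.15,.2,.25,.3,.35):
          q=ik(np.array([x,y,z])+.019*F[:,2],F)
          if q is not None: best.append((round(mar(q),2),x,y,z,np.round(q,2).tolist()))
    best.sort(reverse=True,key=lambda t:t[0]); print('  F',len(best),best[:2])
```

```text
20 1 grasp [([-0.86, 0.35, 0.76, 2.17, -0.47, 0.4, -1.36], np.float64(0.25)), ([-0.84, 0.22, 0.71, 2.12, -0.16, 0.51, -1.63], np.float64(0.32)), ([-0.79, 0.11, 0.62, 2.06, 0.01, 0.65, -1.78], np.float64(0.38)), ([-0.76, 0.04, 0.56, 1.98, 0.08, 0.8, -1.83], np.float64(0.35))]
  F 2 [(np.float64(0.08), 0.565, -0.19, 0.35, [1.65, 0.26, -1.25, 2.36, 3.66, 0.49, -1.67]), (np.float64(0.06), 0.55, -0.19, 0.35, [1.71, 0.23, -1.27, 2.38, 3.74, 0.52, -1.75])]
20 -1 grasp [([-0.44, 0.29, 0.26, 2.15, 0.01, 0.37, 1.34], np.float64(0.22)), ([-0.57, 0.2, 0.39, 2.11, -0.0, 0.51, 1.36], np.float64(0.33)), ([-0.65, 0.11, 0.47, 2.05, 0.04, 0.65, 1.33], np.float64(0.39)), ([-0.71, 0.04, 0.51, 1.97, 0.08, 0.8, 1.3], np.float64(0.35))]
  F 2 [(np.float64(0.08), 0.565, -0.19, 0.35, [1.65, 0.26, -1.25, 2.36, 3.66, 0.49, 1.47]), (np.float64(0.06), 0.55, -0.19, 0.35, [1.71, 0.23, -1.27, 2.38, 3.74, 0.52, 1.39])]
25 1 grasp [([-0.84, 0.32, 0.71, 2.23, -0.47, 0.26, -1.36], np.float64(0.11)), ([-0.76, 0.18, 0.58, 2.18, -0.01, 0.39, -1.78], np.float64(0.24)), ([-0.7, 0.07, 0.5, 2.11, 0.12, 0.54, -1.89], np.float6
[... 3542 characters left out ...]
[0.03, -0.06, -0.31, 2.24, 0.79, 0.28, -2.57], np.float64(0.13))]
  F 42 [(np.float64(0.16), 0.565, -0.19, 0.15, [1.3, 0.65, -1.08, 2.28, 2.42, 0.35, -0.29]), (np.float64(0.15), 0.565, -0.19, 0.35, [-0.46, -0.09, 0.83, 2.2, -0.61, 0.3, 2.44])]
45 -1 grasp [([-0.34, 0.29, 0.06, 2.42, 2.57, 0.39, -1.27], np.float64(0.02)), ([-0.32, 0.14, 0.03, 2.38, 2.16, 0.26, -0.83], np.float64(0.06)), ([-0.75, -0.0, 0.46, 2.35, 1.44, 0.22, -0.08], np.float64(0.07)), ([-0.88, -0.13, 0.55, 2.29, 0.99, 0.36, 0.4], np.float64(0.15))]
  F 43 [(np.float64(0.16), 0.55, -0.19, 0.35, [-0.22, -0.1, 0.61, 2.22, -0.66, 0.31, -0.66]), (np.float64(0.16), 0.565, -0.19, 0.35, [-0.33, -0.07, 0.71, 2.2, -0.67, 0.31, -0.66])]
```

Run:
```python
from h import *
yaw=np.radians(-1.2); b=np.array([.562,.0645,.155]); Rg=Rgrasp(np.radians(25),yaw,-1)
s=env.sense(); env.movel(np.array(s["ee_pos"])+[0,0,.16],rate=.2)
env.reach(b+(.019-.17)*Rg[:,2],Rg)
s=env.sense(); print(s["t"],np.round(s["joint_positions"],2),s["ee_pos"])
p,W=cloud("wrist"); cv2.imwrite("pics/w1.png",p[:,:,::-1]); np.save("w1.npy",W)
for f in(search_frame,tip_of):
  for n in("refractometer","barrel","stand","capillary_vial"):
    print(n,[(np.round(r["at"],4).tolist(),round(r["score"],2)) for r in f("wrist",n)[:2]])
for n,z0,z1,c,r in(("foot",.008,.02,(.562,.05),.1),("eyep",.195,.225,(.562,.0645),.04),("tower",.09,.106,(.562,.0645),.04),("barrel",.115,.19,(.562,.0645),.04),("vial",.088,.105,(.564,.008),.025)):
  m=(np.hypot(W[...,0]-c[0],W[...,1]-c[1])<r)&(W[...,2]>z0)&(W[...,2]<z1)
  if m.sum()>5: print(n,m.sum(),rect(W[m][:,:2]),np.round(np.median(W[m],0),4),np.round(np.percentile(W[m],[1,99],axis=0),4).tolist())
```

```text
4.9083 [-0.83 -0.14  0.51  2.2   0.34  0.67  1.01] [0.49856789 0.06670775 0.29215681]
refractometer [([0.5491, 0.0699, 0.1828], 0.92), ([0.5638, 0.0096, 0.0871], 0.22)]
barrel [([0.5508, 0.0657, 0.1771], 0.95)]
stand [([0.5327, 0.057, 0.0113], 0.84)]
capillary_vial [([0.5599, 0.0078, 0.0865], 0.62)]
refractometer [([0.5692, 0.0664, 0.1135], 0.69)]
barrel [([0.5583, 0.067, 0.1532], 0.79)]
stand [([0.5624, 0.0639, 0.0006], 0.94), ([0.5665, 0.0074, 0.0153], 0.25)]
capillary_vial [([0.5679, 0.0053, 0.0179], 0.65), ([0.5711, 0.0716, 0.1157], 0.41)]
foot 4575 (array([557.5,  51.8]), array([132. , 112.1]), 88.6) [0.5296 0.0492 0.015 ] [[0.5014, -0.0127, 0.0096], [0.6101, 0.1166, 0.0182]]
eyep 740 (array([557.3,  65.3]), array([25.8, 26.4]), 50.2) [0.5516 0.0655 0.2094] [[0.5445, 0.0524, 0.1955], [0.5688, 0.0783, 0.211]]
tower 952 (array([557.3,  65.4]), array([44. , 45.3]), 88.9) [0.5472 0.0658 0.1012] [[0.5351, 0.0439, 0.0903], [0.5789, 0.0874, 0.1057]]
barrel 911 (array([551.1,  65.5]), array([25.5, 14.3]), 88.0) [0.5481 0.0656 0.1565] [[0.5447, 0.0539, 0.1162], [0.5566, 0.077, 0.1895]]
vial 212 (array([564.1,   9.3]), array([17.9, 18.4]), 48.8) [0.5616 0.0101 0.0966] [[0.5552, 0.0009, 0.0882], [0.5725, 0.0185, 0.098]]
```

View pics/w1.png

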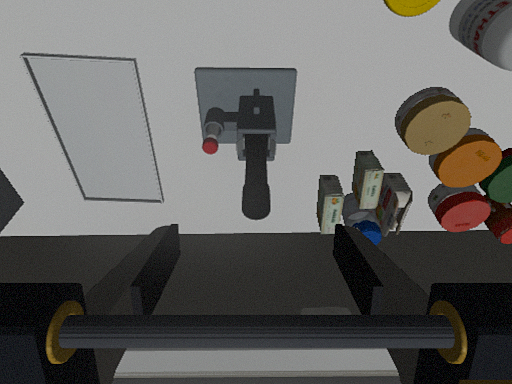

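Run:
```python
from h import *
yaw=np.radians(-1.2); b=np.array([.5585,.0656,.156]); Rg=Rgrasp(np.radians(25),yaw,-1)
env.movel(b+(.019-.10)*Rg[:,2],Rg,rate=.2)
env.movel(b+.019*Rg[:,2],rate=.12)
s=env.sense(); print(s["t"],np.round(s["joint_positions"],2),s["ee_pos"],np.round(s["wrist_force"],2))
effector.grasp(squeeze=40)
s=env.sense(); print(s["t"],s["gripper_width"],s["grasp_force"],np.round(s["wrist_force"],2),np.round(s["moment"],2))
p,_=viewer.read_camera("wrist"); cv2.imwrite("pics/w2.png",p[:,:,::-1])
```

```text
6.8333 [-0.64  0.28  0.46  2.23 -0.09  0.24  1.42] [0.56680484 0.06546761 0.13962326] [ 0.27  0.65 -0.23]
7.8167 0.02842679036201651 39.99401271343231 [ 0.59 -0.08  0.83] [ 0.02  0.39 -0.09]
```

View pics/w2.png

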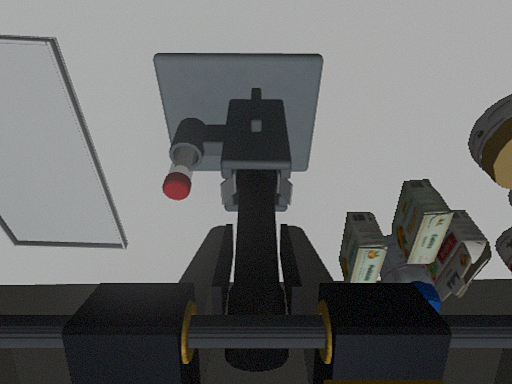

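Run:
```python
from h import *
s=env.sense(); e=np.array(s["ee_pos"])
env.movel(e+[0,0,.05],rate=.06); s=env.sense(); print(s["t"],np.round(s["wrist_force"],2),s["gripper_width"])
env.movel(e+[0,0,.20],rate=.15); s=env.sense(); print(s["t"],np.round(s["wrist_force"],2),s["gripper_width"],np.round(s["joint_positions"],2))
p,W=cloud("scene"); cv2.imwrite("pics/s2.png",p[:,:,::-1])
Rg=np.array(s["tcp_rot"]); yaw=np.radians(-1.2); F=Rfinal(Rg,yaw,np.radians(-3)); print(np.round(F,2).tolist())
lo=np.array([-2.53,-.31,-1.57,.28,-1.29,.15,-2.92]);hi=np.array([2.53,2.02,1.55,2.44,4.43,1.84,2.92])
q0=np.array(s["joint_positions"]); L=[]
for x in(.54,.555,.57,.58):
  for y in(-.12,-.145,-.17,-.2):
    for z in(.15,.2,.25,.3,.35,.4,.45,.5):
      q=solver.inverse_kinematics(np.array([x,y,z])+.019*F[:,2],F)
      if q is not None: L.append((round(abs(q-q0).max(),2),round(min((q-lo).min(),(hi-q).min()),2),x,y,z,np.round(q,2).tolist()))
print(len(L))
for l in sorted(L,key=lambda t:t[0])[:6]+sorted(L,key=lambda t:-t[1])[:6]: print(l)
```

```text
8.85 [-0.18  0.6  -0.95] 0.027660937957341446
10.0 [-0.16  0.3  -1.14] 0.027748064522375798 [-0.82 -0.04  0.58  2.02  0.19  0.75  1.2 ]
[[0.42, -0.05, 0.91], [-0.02, -1.0, -0.05], [0.91, -0.0, -0.42]]
81
(np.float64(1.37), np.float64(0.06), 0.58, -0.2, 0.5, [-0.23, -0.25, 0.59, 2.17, -1.16, 0.22, -0.17])
(np.float64(1.38), np.float64(0.02), 0.54, -0.2, 0.5, [0.03, -0.29, 0.4, 2.22, -1.19, 0.29, -0.14])
(np.float64(1.39), np.float64(0.05), 0.58, -0.17, 0.5, [-0.08, -0.24, 0.39, 2.19, -1.2, 0.2, -0.19])
(np.float64(1.4), np.float64(0.04), 0.57, -0.2, 0.5, [-0.22, -0.27, 0.58, 2.19, -1.12, 0.22, -0.2])
(np.float64(1.42), np.float64(0.05), 0.555, -0.2, 0.5, [0.01, -0.26, 0.4, 2.2, -1.23, 0.29, -0.11])
(np.float64(1.42), np.float64(0.04), 0.57, -0.145, 0.5, [0.09, -0.26, 0.19, 2.21, -1.22, 0.19, -0.21])
(np.float64(3.94), np.float64(0.11), 0.58, -0.2, 0.4, [-0.61, -0.18, 1.02, 2.33, 4.14, 0.29, 0.89])
(np.float64(3.93), np.float64(0.09), 0.57, -0.2, 0.4, [-0.59, -0.22, 1.0, 2.34, 4.13, 0.27, 0.92])
(np.float64(3.65), np.float64(0.08), 0.58, -0.17, 0.4, [-0.62, -0.22, 0.93, 2.35, 3.84, 0.23, 1.15])
(np.float64(3.48), np.float64(0.07), 0.58, -0.145, 0.4, [-0.51, -0.19, 0.76, 2.37, 3.67, 0.23, 1.25])
(np.float64(3.36), np.float64(0.07), 0.58, -0.2, 0.25, [1.07, 0.37, -0.67, 2.37, 3.55, 0.62, 1.6])
(np.float64(4.03), np.float64(0.06), 0.54, -0.2, 0.4, [-0.38, -0.24, 0.82, 2.38, 4.22, 0.28, 0.83])
```

View pics/s2.png

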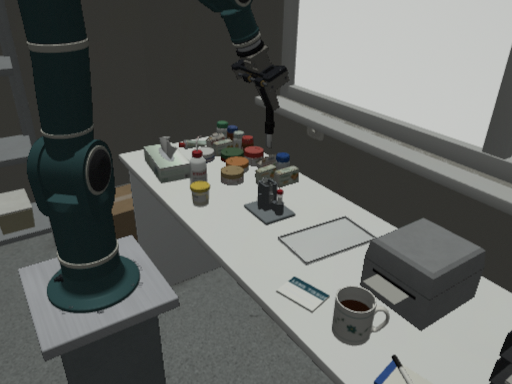

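Run:
```python
from h import *
s=env.sense(); F=Rfinal(np.array(s["tcp_rot"]),np.radians(-1.2),np.radians(-3))
env.reach(np.array([.56,-.165,.5])+.019*F[:,2],F)
s=env.sense(); print(s["t"],np.round(s["joint_positions"],2),s["ee_pos"],np.round(s["wrist_force"],2),s["gripper_width"])
for z in(.45,.4,.35,.3,.25):
  q=solver.inverse_kinematics(np.array([.56,-.165,z])+.019*F[:,2],F); print(z,None if q is None else np.round(q,2))
im=[]
for c in("scene","top"):
  p,W=cloud(c); im.append(p[:,:,::-1]); np.save(c+"3.npy",W)
  for f in(search_frame,tip_of):
    for n in("refractometer","barrel","prism","prism_end","slide_tray","stand","capillary_vial"): print(c,n,[(np.round(r["at"],3).tolist(),round(r["score"],2)) for r in f(c,n)[:1]])
cv2.imwrite("pics/b3.png",cv2.resize(np.hstack(im),(800,300)))
```

```text
11.3833 [-0.08 -0.29  0.38  2.22 -1.1   0.19 -0.28] [ 0.57745463 -0.16503826  0.49141802] [ 0.84  0.2  -1.26] 0.027828312339648664
0.45 None
0.4 [-0.65 -0.3   0.92  2.39  3.56  0.18  1.46]
0.35 [-0.25 -0.06  0.64  2.44  3.86  0.45  1.09]
0.3 None
0.25 None
scene refractometer [([0.619, -0.178, 0.502], 0.81)]
scene barrel [([0.618, -0.178, 0.498], 0.91)]
scene prism [([0.622, -0.175, 0.499], 0.53)]
scene prism_end [([0.618, -0.173, 0.498], 0.64)]
scene slide_tray [([0.603, -0.166, -0.003], 0.69)]
scene stand [([0.546, 0.045, 0.024], 0.81)]
scene capillary_vial [([0.62, -0.176, 0.499], 0.59)]
scene refractometer [([0.6, -0.169, 0.486], 0.9)]
scene barrel [([0.56, -0.163, 0.496], 0.55)]
scene prism [([0.677, -0.17, 0.496], 0.91)]
scene prism_end [([0.698, -0.169, 0.499], 0.82)]
scene slide_tray [([0.609, -0.161, 0.0], 0.92)]
scene stand [([0.562, 0.067, 0.0], 0.56)]
scene capillary_vial [([0.568, 0.007, 0.015], 0.4)]
top refractometer [([0.603, -0.163, 0.512], 0.95)]
top barrel [([0.608, -0.164, 0.512], 0.92)]
top prism [([0.599, -0.165, 0.507], 0.84)]
top prism_end [([0.606, -0.164, 0.51], 0.95)]
top slide_tray [([0.641, -0.158, 0.0], 0.74)]
top stand [([0.556, 0.049, 0.013], 0.97)]
top capillary_vial [([0.6, -0.168, 0.507], 0.46)]
top refractometer [([0.601, -0.166, 0.488], 0.85)]
top barrel [([0.401, 0.216, 0.001], 0.69)]
top prism [([0.678, -0.172, 0.498], 0.91)]
top prism_end [([0.699, -0.166, 0.497], 0.7)]
top slide_tray [([0.61, -0.162, -0.002], 0.82)]
top stand [([0.561, 0.067, 0.001], 0.77)]
top capillary_vial [([0.566, 0.01, 0.013], 0.42)]
```

View pics/b3.png

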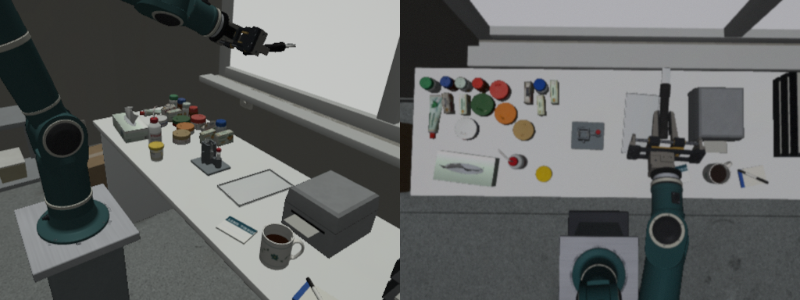

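Run:
```python
from h import *
env.pause(.5); p,W=cloud("top")
m=(abs(W[...,1]+.168)<.012)&(W[...,0]>.56)&(W[...,0]<.638)&(W[...,2]>.45)&(W[...,2]<.53)
q=W[m]; print(m.sum(),np.degrees(np.arctan(np.polyfit(q[:,0],q[:,2],1)[0])),q[:,2].mean(),"axis yaw",np.degrees(np.arctan(np.polyfit(q[:,0],q[:,1],1)[0])))
s=env.sense(); print(s["t"],np.abs(s["joint_velocities"]).max(),s["grasp_force"],s["gripper_width"],s["tcp_rot"][2])
```

```text
427 1.722320160595442 0.5102483516629165 axis yaw -0.09492435660545062
13.4333 0.0013920777694486893 39.992769956588745 0.02816807702652168 [ 9.07117138e-01 -1.42781117e-04 -4.20878222e-01]
```

```bash
python3 -c "
from station import workorder
print(workorder.finish_job())"
```

```text
the job is handed in; nothing more can be done
None
```

The refractometer is out of its stand and held steady about 0.5 m above the slide tray, prism face up, with the prism end towards the window and the barrel level to within about 2°. The whole prism is over the tray, the stand and vial are where they were, and I handed the job in about 13.4 s into the 38 s.

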